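# Reset a length stop: loosen its set screw, slide the collar to the stripe

### The job

Two length stops are screwed to the bench. Loosen the brass set screw of the blue stop collar by about a quarter turn anticlockwise; then slide that collar along its shaft until it stands centred over the red stripe on its own base plate, and let go with the screw left loose. The collar must not be forced along while its screw is tight, and the black collar must stay where it is.

Things in the scene. Friction and masses are not known exactly. Their poses are not given: they have to be found in the camera images.
- blue_wing (a point): Centre of the brass T-head of the blue collar's set screw: upright bar 36 mm long (own x), 10 thick (y), 22 high, 77 mm above the bench, 12 mm clear above the collar on a thin neck. It stands over the middle of the blue collar (ring 36 mm across, 26 long, top 53 mm up) and its shaft; collar and head move together, so one grasp of the head can turn the screw, then draw the collar along.
- blue_screw (a joint): Turn of the blue collar's screw, rad: 0 tight, growing anticlockwise seen from above, stop at 1.75. Starts at 0 to 0.1 with the T-head along the shaft. Turns with about 0.12 N m and stays where left. Below about 0.5 the collar is clamped and holds about 20 N; from 0.7 it is loose and slides with 2 to 3 N.
- red_stripe (a point): Middle of the red stripe (12 mm wide, 70 long) across the blue collar's grey base plate, 11 mm above the bench, straight under the shaft. Own x runs along the shaft away from the robot; the stripe lies 40 to 135 mm that way from the collar. Plate 220 x 70 x 10 mm, fixed to the bench; level 12 mm shaft 34 mm up, between end blocks 46 mm high. The other plate's stripe does not matter.
- black_wing (a point): Centre of the brass T-head of the second stop, alike but for its black collar, 77 mm above the bench, to the left or right of the first. Leave it alone.

How it is judged (in metres and radians):
On the way:
1. the blue collar's set screw is loosened (value of joint blue_screw above 0.7 rad), for 0.2 s.
At the end, for the whole second after the job is handed in: The blue collar stands with its middle within 12 mm of the red stripe's middle, its screw still loose (over 0.7 rad), and the black collar is within 8 mm of where it was (horizontal distance between blue_wing and red_stripe below 0.012 m and value of joint blue_screw above 0.7 rad and distance of black_wing from where it was at the start of the episode below 0.008 m); the robot touches nothing.
It fails at once if the blue collar is forced along by over 10 mm while its screw is tight (under 0.4 rad) (value of joint blue_screw below 0.4 rad and distance of blue_wing from where it was at the start of the episode above 0.01 m).
It fails at once if the black collar is moved by over 8 mm (distance of black_wing from where it was at the start of the episode above 0.008 m).
It also fails if it takes over 35 s, if anything falls off the work surface, if the arm or the gripper's body presses on something with over 40 N, if the wrist force passes 120 N, or if a joint passes its speed limit or range.

### The arm

A 6-joint arm with a two-finger parallel gripper is mounted at the origin on a cart in front of the work surface, level with it; the furniture and walls round the work are solid. World frame = base frame: x ahead of the robot, y to its left, z up, the work surface at z = 0. Lengths are in m, angles in degrees, forces in N, time in s.
With the tool pointing down it reaches from about 0.35 to 0.875 m from the base axis. Payload 15.5 kg.
Tool frame: the origin (TCP) lies on the centre line of the jaws, within the pads' length; the fingertips stand 19 mm ahead of it and the grasp point (between the pads) is the TCP; z points along the fingers, y is the line along which they close (so a half turn about z gives the same grasp; the last joint's range is limited). The gripper opens to 85 mm and grips with 20 to 120 N. Pads are 22 mm wide; open, the fingers measure 114 mm over their backs; the gripper's body (76 mm by 85 mm) begins 54 mm behind the grasp point. The pads swing forward as they close: fully open they stand 13 mm farther back than shut.
Start: joints at [68.669, 28.281, 77.091, -0, 74.628, -5.472], TCP at [0.171, 0.601, 0.25] pointing down, gripper open.
Joint ranges: [-166.48, 166.48], [-47.26, 123.95], [12.59, 153.08], [-70.14, 250.14], [6.76, 159.57], [-176.63, 176.63]. Speed limits (degrees/s): [108.29, 108.29, 147.25, 172.46, 172.46, 172.46].

### API

Orientations are given as a 3x3 rotation matrix whose columns are the frame's x, y, z axes.
In Python, from cell import r gives the robot as it stands.
- The arm moves only by the tool apply_moves, never from a script. Its arguments are lists of equal length, an entry for each row: "linear": the shift along the tool's x, y, z in m, a list of three; "turn": the turn about the tool's z in degrees. In form: {"linear": [[tx, ty, tz], ...], "turn": [turn, ...]}. A call has 1 to 5 rows; each row shifts and turns the commanded pose from where the row before left it, along the tool's axes as they then stand; what a row does not reach is not made up. A row lasts 1/8 s, in which the tool goes at most 62.5 mm and 10.7 degrees, less where a joint would pass 70% of its speed; a pose out of reach is approached as far as the arm can. A call is refused whole if a number of a shift passes 0.0625 or a number of a turn 10.7, either way. A call with a gripper value outside its range is refused whole. "hand" is the gripper command: -1 is fully open, 1 is shut, values between are in proportion, set as the call begins (left out, the last holds). The fingers move at their own pace and stop on an object; "grip_force" is the grip in N (left out, the last holds). Time passes only in rows, so rows that do not move let the fingers close. It gives the time, the measured TCP pose, the force, the opening and the grip force at its end, in the units of the state.
- r.sense(): the state, without advancing time (a new reading comes with each control period).
- r.read_camera(name): name is "scene" or "top" or "wrist"; returns the picture (400x640x3 uint8, red, green, blue); there is no depth.
- r.camera_params(name): a dict with "fx", "fy", "cx", "cy" (pixels), "k1" (the pictures are not rectified: a ray, as slopes to the right and down, at radius r is drawn at 1 + k1 r^2 times it, then the intrinsics apply), "position" and "rotation" of the camera in the world; the wrist camera has in their place "tool_from_camera" (4x4, takes a point from camera to tool coordinates, whose origin is the TCP and whose axes are the flange's). Camera axes: x right, y up, looking along -z (the intrinsics and any distortion apply to the point x, -y, -z); pixel columns grow to the right and rows downward; lengths in m; the calibration is good to about 2 mm. A picture is of the moment at which its call begins: read the wrist's pose just before it. camera_params takes no time and is no camera call.
- r.sign_off(): hands the job in; it is judged then, once.
The state is a dict: "clock": time; "qpos": joint angles; "joint_velocities": joint speeds; "joint_efforts": joint torques, N m; "tool_pos": TCP position; "tcp_rot": TCP orientation; "force": force on the tool from outside, world axes, zero at the start; "wrist_torque": the same for the moment, N m; "opening": finger opening in m; "grasp_force": force on a finger pad.
Only numpy, scipy, OpenCV 4.12 (cv2) and the standard library are available. Lean on these libraries where they do the work, as an engineer would, in place of code of your own. Each camera call takes 0.05 s, during which the arm holds its last target. There are 200 camera calls.

## Working session

There is one attempt and no reset: what is moved stays moved. The work goes in short steps, Python scripts to look and compute and a tool call to move; the robot and the scene stay as the last step left them, time stands still between calls to the robot, and variables do not carry over. Pictures are saved under pics/ and viewed, at most 10 in all, crops included, and the job is handed in when it is done.

Besides the shell and the picture viewer there is one more tool, called by a JSON object that holds its "op" and its "data". apply_moves: Moves the arm, as the interface text tells. Its arguments: {"type":"object","properties":{"linear":{"type":"array"},"turn":{"type":"array"},"hand":{"type":"number"},"grip_force":{"type":"number"}},"required":["linear","turn"]}

```bash
mkdir -p pics
python3 - <<'E'
from cell import r
import cv2
s=r.sense();print(s['clock'],s['tool_pos'],s['tcp_rot'],s['opening'])
for n in("top","scene"):
    cv2.imwrite(f"pics/{n}0.png",r.read_camera(n)[:,:,::-1]);print(n,r.camera_params(n))
print(r.camera_params("wrist"))
E
```

```text
0.0 [0.17066482 0.60089122 0.24970417] [[-9.61934523e-01  2.73279685e-01 -4.32467320e-04]
 [ 2.73280007e-01  9.61933847e-01 -1.14526111e-03]
 [ 1.03028358e-04 -1.21985087e-03 -9.99999251e-01]] 0.08573290983118809
top {'fx': 458.367001335236, 'fy': 458.367001335236, 'cx': 324.8790036014132, 'cy': 198.51387150555715, 'k1': 0.0045238859332588505, 'position': array([ 0.37285494, -0.17950762,  0.91125993]), 'rotation': array([[ 2.62093387e-02,  9.77785307e-01, -2.07963851e-01],
       [-9.99656144e-01,  2.54662625e-02, -6.25007257e-03],
       [-8.15167096e-04,  2.08056152e-01,  9.78116544e-01]])}
scene {'fx': 408.5975208016074, 'fy': 408.5975208016074, 'cx': 319.66034522072056, 'cy': 202.19806466375596, 'k1': -0.06833720044904362, 'position': array([ 0.0729837 , -0.55440334,  0.69387322]), 'rotation': array([[ 5.87410355e-01,  5.64092742e-01, -5.80300313e-01],
       [-8.09289229e-01,  4.09316694e-01, -4.21320292e-01],
       [-1.37112832e-04,  7.17118695e-01,  6.96951045e-01]])}
{'fx': 317.24585532849915, 'fy': 317.24585532849915, 'cx': 321.8914422465613, 'cy': 199.13401426749408, 'k1': -0.06134342813607556, 'tool_from_camera': array([[ 1.14367483e-03,  9.60247713e-01,  2.79146952e-01,
         7.14659179e-02],
       [ 9.99999121e-01, -9.10781049e-04, -9.64002666e-04,
         1.05857966e-03],
       [-6.71439601e-04,  2.79147809e-01, -9.60247911e-01,
        -1.24587447e-01],
       [ 0.00000000e+00,  0.00000000e+00,  0.00000000e+00,
         1.00000000e+00]])}
```

View pics/top0.png

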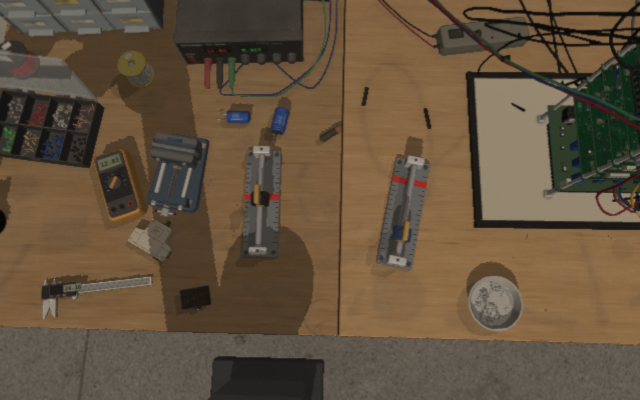

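The top view shows the blue stop on the right: T-head near (403,230), stripe near (410,182). The black stop is on the left, near (260,195). I'll zoom in on the blue stop.

```bash
cat > h.py <<'E'
import numpy as np,cv2
from cell import r
def ray(n,u,v):
    p=r.camera_params(n)
    K=np.array([[p['fx'],0,p['cx']],[0,p['fy'],p['cy']],[0,0,1]])
    x,y=cv2.undistortPoints(np.array([[[u,v]]],float),K,np.array([p['k1'],0,0,0.]))[0,0]
    d=np.array([x,-y,-1])
    if n=='wrist':
        s=r.sense();T=p['tool_from_camera'];R=np.array(s['tcp_rot'])
        return R@T[:3,3]+s['tool_pos'],R@T[:3,:3]@d
    return p['position'],p['rotation']@d
def at(n,u,v,z):
    o,d=ray(n,u,v);return o+d*(z-o[2])/d[2]
E
python3 - <<'E'
import cv2
from h import *
a=cv2.imread('pics/top0.png')[140:280,340:470]
b=cv2.imread('pics/scene0.png')
cv2.imwrite('pics/c1.png',cv2.resize(a,None,fx=4,fy=4,interpolation=cv2.INTER_CUBIC))
hsv=cv2.cvtColor(cv2.imread('pics/top0.png'),cv2.COLOR_BGR2HSV)
m=((hsv[...,0]<6)|(hsv[...,0]>174))&(hsv[...,1]>150)&(hsv[...,2]>60)
m[:,:370]=0;m[:,450:]=0;m[:150]=0;m[280:]=0
ys,xs=np.nonzero(m);print(len(xs),xs.min(),xs.max(),xs.mean(),ys.mean(),at('top',xs.mean(),ys.mean(),.011))
print(at('top',413,161,.046),at('top',396,262,.046))
print(at('top',403,230,.088))
E
```

```text
156 392 426 408.44871794871796 181.28205128205127 [ 0.60430556 -0.34187161  0.011     ]
[ 0.63660553 -0.34496438  0.046     ] [ 0.43869369 -0.3104104   0.046     ]
[ 0.49335181 -0.31706886  0.088     ]
```

View pics/c1.png

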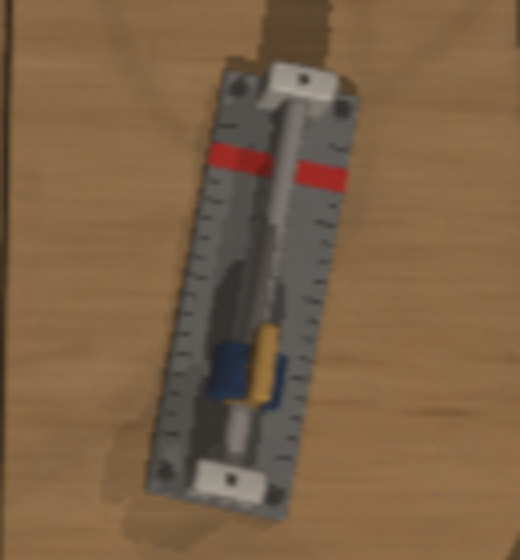

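View pics/scene0.png

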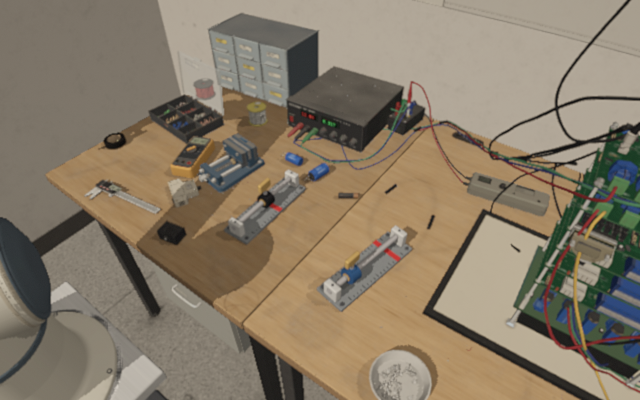

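The head's long axis lies along the shaft, at about −10° yaw, and its top centre is near pixel (406,231). The scene view shows the path is clear. I'll translate first, then turn.

{"op": "apply_moves", "data": {"linear": [[-0.0455,-0.0327,0],[-0.0455,-0.0327,0],[-0.0455,-0.0327,0],[-0.0455,-0.0327,0],[-0.0455,-0.0327,0]], "turn": [0,0,0,0,0]}}

```text
clock: 0.72
tool_pos: [0.3457, 0.3802, 0.2502]
tcp_rot: [[-0.962, 0.273, -0.0], [0.273, 0.962, -0.0], [0.0, -0.0, -1.0]]
force: [0.9, 0.9, 0.5]
opening: 0.0856
grasp_force: 0.0
```

{"op": "apply_moves", "data": {"linear": [[-0.0455,-0.0327,0],[-0.0455,-0.0327,0],[-0.0455,-0.0327,0],[-0.0176,-0.0489,0],[-0.0176,-0.0489,0]], "turn": [0,0,0,0,0]}}

```text
clock: 1.35
tool_pos: [0.4566, 0.1447, 0.25]
tcp_rot: [[-0.962, 0.273, -0.0], [0.273, 0.962, -0.0], [0.0, -0.0, -1.0]]
force: [1.2, 0.0, 0.1]
opening: 0.0853
grasp_force: 0.0
```

{"op": "apply_moves", "data": {"linear": [[-0.0176,-0.0489,0],[-0.0176,-0.0489,0],[-0.0176,-0.0489,0],[-0.0176,-0.0489,0],[-0.0176,-0.0489,0]], "turn": [0,0,0,0,0]}}

```text
clock: 1.98
tool_pos: [0.4742, -0.1145, 0.2502]
tcp_rot: [[-0.962, 0.273, -0.0], [0.273, 0.962, 0.0], [0.0, 0.0, -1.0]]
force: [1.0, 1.0, 0.1]
opening: 0.0854
grasp_force: 0.0
```

{"op": "apply_moves", "data": {"linear": [[-0.0176,-0.0489,0],[-0.0176,-0.0489,0],[-0.0176,-0.0489,0],[-0.0176,-0.0489,0],[0,0,0]], "turn": [0,0,0,0,10]}}

```text
clock: 2.6
tool_pos: [0.4885, -0.3236, 0.2497]
tcp_rot: [[-0.898, 0.441, -0.0], [0.441, 0.898, -0.0], [-0.0, -0.0, -1.0]]
force: [-0.5, 1.6, 0.0]
opening: 0.0856
grasp_force: 0.0
```

{"op": "apply_moves", "data": {"linear": [[0,0,0],[0,0,0],[0,0,0],[0,0,0],[0,0,0]], "turn": [10.5,10.5,10.5,10.5,10.5]}}

```text
clock: 3.22
tool_pos: [0.4885, -0.3201, 0.25]
tcp_rot: [[-0.196, 0.981, -0.001], [0.981, 0.196, 0.0], [0.001, -0.0, -1.0]]
force: [0.7, -0.3, -0.1]
opening: 0.0853
grasp_force: 0.0
```

{"op": "apply_moves", "data": {"linear": [[0,0,0],[0,0,0],[0,0,0],[0,0,0],[0,0,0]], "turn": [10.5,10.5,10.5,10.5,10.5]}}

```text
clock: 3.85
tool_pos: [0.4885, -0.3201, 0.25]
tcp_rot: [[0.659, 0.752, -0.001], [0.752, -0.659, 0.0], [-0.0, -0.001, -1.0]]
force: [0.1, 0.7, -0.5]
opening: 0.0854
grasp_force: 0.0
```

{"op": "apply_moves", "data": {"linear": [[0,0,0],[0,0,0],[0,0,0],[0,0,0],[0,0,0]], "turn": [10.5,10.5,10.5,10.5,10.5]}}

```text
clock: 4.47
tool_pos: [0.4885, -0.3201, 0.25]
tcp_rot: [[0.998, -0.065, -0.001], [-0.065, -0.998, 0.0], [-0.001, -0.0, -1.0]]
force: [-0.0, 0.1, 0.4]
opening: 0.0855
grasp_force: 0.0
```

{"op": "apply_moves", "data": {"linear": [[0,0,0],[0,0,0]], "turn": [6.5,0]}}

```text
clock: 4.72
tool_pos: [0.4885, -0.3201, 0.25]
tcp_rot: [[0.985, -0.171, -0.0], [-0.171, -0.985, 0.0], [-0.001, -0.0, -1.0]]
force: [-0.3, 0.1, 1.3]
opening: 0.0854
grasp_force: 0.0
```

Run:
```python
from h import *
s=r.sense();print(s['clock'],s['tool_pos'],s['tcp_rot'],s['qpos'])
w=r.read_camera('wrist')[:,:,::-1]
cv2.imwrite('pics/w1.png',w)
print(at('top',406.2,231,.088))
```

```text
4.725 [ 0.48854825 -0.32012492  0.25002405] [[ 9.85342192e-01 -1.70588879e-01 -4.46429408e-04]
 [-1.70588723e-01 -9.85342252e-01  3.66686610e-04]
 [-5.02438415e-04 -2.85155966e-04 -9.99999833e-01]] [-3.90918359e+01  2.50018075e+01  8.30394286e+01  1.86520149e-04
  7.19918643e+01  6.07301622e+01]
[ 0.49168013 -0.3228345   0.088     ]
```

View pics/w1.png

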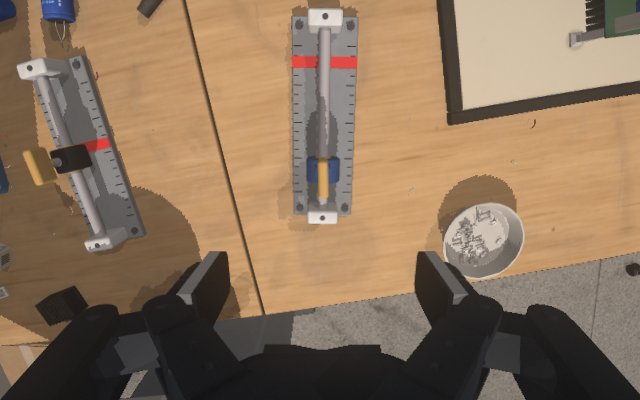

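The wrist view shows the head at about (323,158)–(323,197) and the stripe at (325,62). The shaft is almost vertical in the image, so the yaw matches. Next I'll measure both.

Run:
```python
from h import *
im=cv2.imread('pics/w1.png')
hsv=cv2.cvtColor(im,cv2.COLOR_BGR2HSV)
m=((hsv[...,0]<6)|(hsv[...,0]>174))&(hsv[...,1]>150)&(hsv[...,2]>60)
m[:,:285]=0;m[:,365:]=0;m[90:]=0
y,x=np.nonzero(m);print(x.min(),x.max(),y.min(),y.max())
s=at('wrist',(x.min()+x.max())/2,y.mean(),.011)
h=((hsv[...,0]>12)&(hsv[...,0]<28)&(hsv[...,1]>130));h[:,300:311]=h[:,300:311]&False
h[:,:311]=0;h[:,336:]=0;h[:140]=0;h[206:]=0
for v in range(150,206,3):print(v,np.nonzero(h[v])[0][[0,-1]] if h[v].any() else 0, im[v,323])
b1=at('wrist',325,18,.046);b2=at('wrist',322.5,217,.046);print('stripe',s,'blocks',b1,b2,np.degrees(np.arctan2(*(b1-b2)[[1,0]])))
for v in (157,158,186,190,197):print(v,at('wrist',323,v,.088),at('wrist',323,v,.066))
```

```text
292 356 56 68
150 0 [120 123 131]
153 0 [120 123 131]
156 0 [110 120 134]
159 0 [ 60  92 117]
162 [319 326] [ 81 132 169]
165 [318 326] [ 99 166 213]
168 [318 327] [100 166 214]
171 [319 327] [100 167 215]
174 [319 327] [100 168 215]
177 [319 327] [101 168 216]
180 [319 327] [100 168 215]
183 [319 327] [101 169 216]
186 [319 327] [101 168 217]
189 [319 327] [101 167 217]
192 [319 327] [101 167 217]
195 [320 327] [101 167 217]
198 0 [148 172 194]
201 0 [172 177 189]
204 0 [136 140 150]
stripe [ 0.60451706 -0.3407877   0.011     ] blocks [ 0.63865623 -0.34729892  0.046     ] [ 0.44370243 -0.31188207  0.046     ] -10.296511278557578
157 [ 0.51509189 -0.3243931   0.088     ] [ 0.51176933 -0.32388652  0.066     ]
158 [ 0.51419241 -0.32424112  0.088     ] [ 0.51080081 -0.32372288  0.066     ]
186 [ 0.48838658 -0.31988151  0.088     ] [ 0.48301431 -0.31902866  0.066     ]
190 [ 0.48459704 -0.31924139  0.088     ] [ 0.47893391 -0.31833941  0.066     ]
197 [ 0.4778995  -0.31811011  0.088     ] [ 0.47172231 -0.3171213   0.066     ]
```

{"op": "apply_moves", "data": {"linear": [[0.001,0,0.04],[0.001,0,0.04],[0.001,0,0.04],[0.001,0,0.03],[0.001,0,0.02]], "turn": [0.4,0,0,0,0], "hand": -1}}

```text
clock: 5.4
tool_pos: [0.4932, -0.3208, 0.0787]
tcp_rot: [[0.985, -0.175, -0.001], [-0.175, -0.985, 0.001], [-0.001, -0.001, -1.0]]
force: [0.3, 0.4, 0.7]
opening: 0.0856
grasp_force: 0.0
```

{"op": "apply_moves", "data": {"linear": [[0,0,0],[0,0,0],[0,0,0],[0,0,0],[0,0,0]], "turn": [0,0,0,0,0], "hand": 1, "grip_force": 40}}

```text
clock: 6.02
tool_pos: [0.4939, -0.3216, 0.0811]
tcp_rot: [[0.984, -0.178, 0.001], [-0.178, -0.984, -0.001], [0.001, 0.001, -1.0]]
force: [-2.7, -1.9, 6.4]
opening: 0.009
grasp_force: 42.8
```

{"op": "apply_moves", "data": {"linear": [[0,0,0],[0,0,0],[0,0,0]], "turn": [0,0,0]}}

```text
clock: 6.4
tool_pos: [0.4939, -0.3217, 0.0811]
tcp_rot: [[0.984, -0.178, 0.001], [-0.178, -0.984, -0.001], [0.001, 0.001, -1.0]]
force: [-2.0, -2.0, 7.5]
opening: 0.0094
grasp_force: 42.8
```

{"op": "apply_moves", "data": {"linear": [[0,0,0],[0,0,0],[0,0,0],[0,0,0],[0,0,0]], "turn": [-5,-7,-7,-7,-7]}}

```text
clock: 7.02
tool_pos: [0.4939, -0.322, 0.081]
tcp_rot: [[0.921, 0.39, 0.001], [0.39, -0.921, -0.002], [0.0, 0.002, -1.0]]
force: [-2.3, -4.7, 3.5]
opening: 0.0094
grasp_force: 41.9
```

{"op": "apply_moves", "data": {"linear": [[0,0,0],[0,0,0],[0,0,0],[0,0,0],[0,0,0]], "turn": [-8,-8,-8,-8,-8]}}

```text
clock: 7.65
tool_pos: [0.4942, -0.3222, 0.081]
tcp_rot: [[0.454, 0.891, 0.002], [0.891, -0.454, -0.002], [-0.001, 0.003, -1.0]]
force: [-0.3, -6.6, 1.8]
opening: 0.0094
grasp_force: 41.6
```

{"op": "apply_moves", "data": {"linear": [[0,0,0],[0,0,0],[0,0,0]], "turn": [0,0,0]}}

```text
clock: 8.02
tool_pos: [0.4943, -0.3223, 0.081]
tcp_rot: [[0.458, 0.889, 0.002], [0.889, -0.458, -0.002], [-0.001, 0.003, -1.0]]
force: [0.1, -6.6, 1.3]
opening: 0.0089
grasp_force: 41.7
```

Run:
```python
from h import *
s=r.sense();print(s['clock'],s['tool_pos'],s['force'],s['wrist_torque'],s['opening'],s['qpos'])
w=r.read_camera('wrist')[:,:,::-1]
cv2.imwrite('pics/w2.png',w)
```

```text
8.025 [ 0.49426171 -0.32225362  0.08102102] [ 0.14937618 -6.62276391  1.26648197] [-1.03161492  0.01267859  0.14491374] 0.008930250152998951 [-3.88813313e+01  3.73395165e+01  9.17199842e+01 -4.78944336e-02
  5.07836783e+01 -1.16097514e+01]
```

View pics/w2.png

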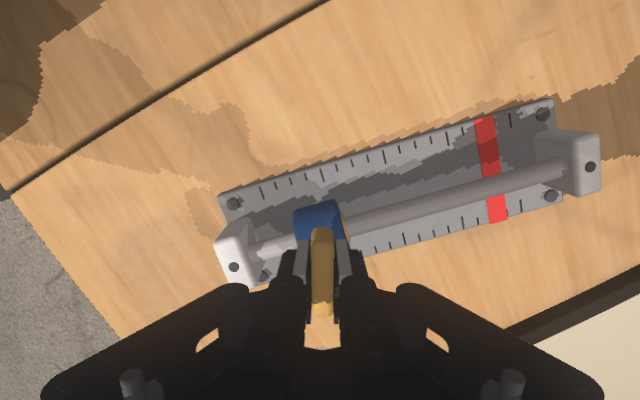

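The head turned with the fingers to roughly 73°, so the screw is loose. The stripe is at (491,168). I'll slide most of the way.

{"op": "apply_moves", "data": {"linear": [[0.001,0.006,0],[0.003,0.012,0],[0.0037,0.012,0],[0.0037,0.012,0],[0.0037,0.012,0]], "turn": [0,0,0,0,0]}}

```text
clock: 8.7
tool_pos: [0.5489, -0.3327, 0.081]
tcp_rot: [[0.458, 0.889, 0.0], [0.889, -0.458, -0.001], [-0.0, 0.001, -1.0]]
force: [-3.0, -1.5, 5.3]
opening: 0.0089
grasp_force: 42.4
```

{"op": "apply_moves", "data": {"linear": [[0.0037,0.012,0],[0.0037,0.012,0],[0.0037,0.012,0],[0.0018,0.006,0],[0,0,0]], "turn": [0,0,0,0,0]}}

```text
clock: 9.32
tool_pos: [0.5927, -0.3408, 0.081]
tcp_rot: [[0.458, 0.889, 0.002], [0.889, -0.458, -0.001], [-0.0, 0.002, -1.0]]
force: [0.7, -2.8, 4.0]
opening: 0.009
grasp_force: 42.2
```

Run:
```python
from h import *
s=r.sense();print(s['clock'],s['tool_pos'],s['force'],s['opening'])
w=r.read_camera('wrist')[:,:,::-1];cv2.imwrite('pics/w3.png',w)
t=r.read_camera('top')[:,:,::-1];cv2.imwrite('pics/t3.png',t)
```

```text
9.325 [ 0.59271735 -0.34084157  0.08096811] [ 0.69990748 -2.78825643  4.00614694] 0.009023640961189556
```

View pics/w3.png

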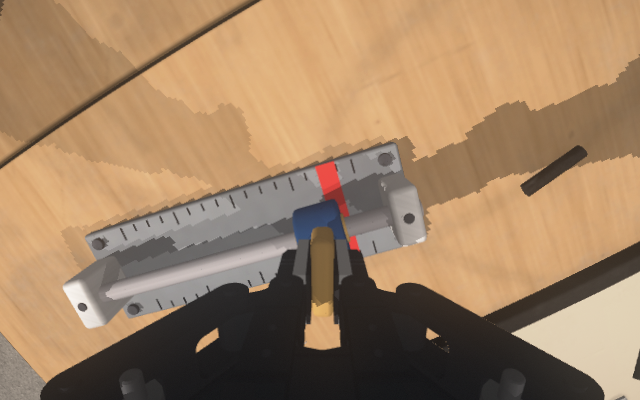

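The collar slid and is now just short of the stripe, whose ends are at (327,164) and (353,248). I'll check how far remains.

Run:
```python
from h import *
d=np.array([.984,-.178,0]);p=r.sense()['tool_pos']
for u,v in((327,164),(353,248)):
    q=at('wrist',u,v,.011);print(q,(q-p)@d)
```

```text
[ 0.61210631 -0.30812212  0.011     ] 0.01358521680102374
[ 0.60190509 -0.3666798   0.011     ] 0.0139704804815299
```

{"op": "apply_moves", "data": {"linear": [[0.0019,0.0062,0],[0.0019,0.0062,0],[0,0,0],[0,0,0]], "turn": [0,0,0,0]}}

```text
clock: 9.93
tool_pos: [0.6051, -0.3431, 0.081]
tcp_rot: [[0.458, 0.889, 0.002], [0.889, -0.458, -0.001], [-0.001, 0.002, -1.0]]
force: [1.4, -4.0, 4.5]
opening: 0.0092
grasp_force: 42.4
```

{"op": "apply_moves", "data": {"linear": [[0,0,0],[0,0,0],[0,0,0],[0,0,0],[0,0,0]], "turn": [0,0,0,0,0], "hand": -1}}

```text
clock: 10.55
tool_pos: [0.6045, -0.3425, 0.0803]
tcp_rot: [[0.458, 0.889, -0.0], [0.889, -0.458, 0.0], [0.0, -0.0, -1.0]]
force: [-0.4, -0.0, -0.7]
opening: 0.0853
grasp_force: 0.0
```

{"op": "apply_moves", "data": {"linear": [[0,0,-0.02],[0,0,-0.03],[0,0,-0.04],[0,0,-0.04],[0,0,-0.04]], "turn": [0,0,0,0,0]}}

```text
clock: 11.18
tool_pos: [0.6045, -0.3424, 0.2533]
tcp_rot: [[0.458, 0.889, 0.001], [0.889, -0.458, -0.001], [-0.0, 0.001, -1.0]]
force: [0.1, -0.7, -0.4]
opening: 0.0854
grasp_force: 0.0
```

{"op": "apply_moves", "data": {"linear": [[0,0,0],[0,0,0]], "turn": [0,0]}}

```text
clock: 11.42
tool_pos: [0.6043, -0.3424, 0.2509]
tcp_rot: [[0.458, 0.889, 0.0], [0.889, -0.458, -0.0], [-0.0, 0.0, -1.0]]
force: [-0.1, 0.9, -0.2]
opening: 0.0855
grasp_force: 0.0
```

Run:
```python
from h import *
s=r.sense();print(s['clock'],s['tool_pos'],s['force'],s['opening'])
w=r.read_camera('wrist')[:,:,::-1];cv2.imwrite('pics/w4.png',w)
```

```text
11.425 [ 0.60434984 -0.34238718  0.25086634] [-0.06915714  0.94950229 -0.24501197] 0.08548324007766164
```

View pics/w4.png

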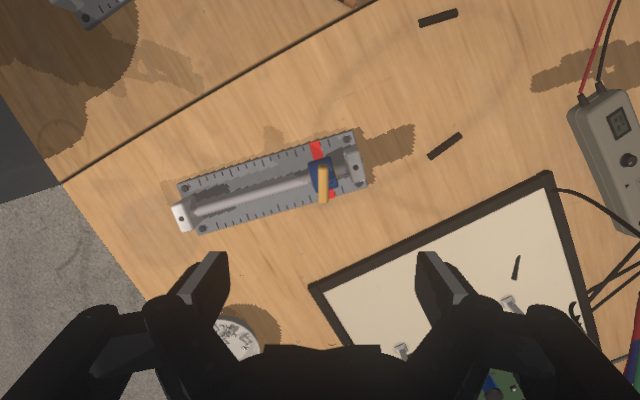

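The blue collar, at about (322,176), stands over the stripe, whose ends are at (316,149) and (331,195). The T-head is still turned about 73° and the gripper is clear.

```bash
python3 -c "
from cell import r
print(r.sign_off())"
```

```text
the job is handed in; nothing more can be done
None
```

The job is handed in: I turned the blue collar's screw about 73° (roughly 1.27 rad) anticlockwise, slid the collar over the red stripe and let go with the screw loose; I never moved near the black collar, and the hand-in returned no verdict.

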